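Fetch a dipped chess piece out of the deep tank with the hook rod

TASK

Draw the red-handled hook rod straight up out of its wooden well and use it to lift the wire-handled carrier with the red chess pawn out of the deep steel dip tank. Hang the carrier on the empty drying stand, its cross bar lying level in the notches of both uprights, lowering it gently, then unhook the rod and stand it back, fully down, in its well. The coating is fresh, so never touch the carrier with the gripper, and leave the other carrier, the jars, the bottle and the horse where they are.

Things in the scene. Friction and masses are not known exactly. Their poses are not given: they have to be found in the camera images.
- rod_grip (a point): Centre of the red square handle (18 x 18 mm, 63 mm long) of the loose hook rod, 160 mm tall, about 140 g. This point is 128.5 mm above the underside of the hook, on the axis of the handle, 31.5 mm below the handle's top. z points up along the rod, x the way the hook's tip lies (away from the robot at the start; yellow stripe and dot on that side). A cap plate 26 x 16 mm closes the handle's foot, 31.5 to 35.5 mm below this point.
- rod: The same rod; origin on the handle's axis, at the hook's underside; same axes. Hook: a flat steel J, 12 mm wide (y), right under the handle: shank 5 mm thick at x -12 to -7 mm up to the handle; foot 5 mm thick, x -12 to +11; upturned tip at x +7 to +11, rising to 14 mm above the origin. So the throat is 14 mm wide, centred on x = 0, its floor 5 mm above the origin.
- well_mouth (a point): Centre of the mouth of the rod's well: a fixed wooden block 75 (x) x 60 (y) x 90 mm tall with one upright slot 26 (x) x 15 mm (y), 80 mm deep, open at the top. z up. The rod starts standing in it, its axes along the well's, with 1.5 mm play each side; its handle is clear above the block, the handle's centre 48.5 mm above this mouth.
- tank_rim (a point): Centre of the open top of the fixed, empty steel dip tank, in the plane of the rim, 140 mm above the table. Inside 100 mm (its x) by 76 mm (its y), walls 4 mm, rim bead outside. Two ledges run inside along the long (x) walls, 15 mm wide, tops 90 mm below the rim, 46 mm apart.
- carrier: The carrier to fetch, loose, about 90 g, hanging in the tank, the ends of its cross bar on the two ledges. Origin: centre of the underside of the cross bar, z up. Cross bar 66 mm long (y) x 14 mm (x) x 5 mm. Below it hangs a red chess pawn upside down, up to 27 mm thick, reaching 40 mm below the origin. Above it a yellow wire handle.
- carrier_bail (a point): Middle of the level top wire of the carrier's yellow wire handle, 35 mm above the carrier's origin, 55 mm below the tank rim at the start. Wire 5 mm thick, along the carrier's y for 40 mm between two upright legs; 27.5 mm clear between it and the cross bar. The hook goes under it crosswise (rod's x along the carrier's x), anywhere near its middle.
- stand_seat (a point): Seat of the empty stand: midway between its two plywood uprights, at the height of the notch floors, 75 mm above the table. Uprights 12 mm thick, 46 mm apart, middles at y = -29 and +29 mm. Each has a notch about 25 mm wide (x), widening upward, lips 10 mm high. The carrier hangs here with its cross bar along this y, either way round, ends in the notches, its origin at this point.
- stand: The empty drying stand, fixed, with base plate 70 (x) x 90 (y) x 10 mm of dark wood; origin at the centre of its underside, axes as for stand_seat.
- stand_full_seat (a point): Seat of the other drying stand, the same in form, where the finished carrier hangs.
- carrier_done: The finished carrier with an amber chess rook, on the other stand; leave alone. Same form and origin as the carrier.
- jar_red: Bystander: glass paint jar with red cap, 44 mm wide, 50 mm tall; origin at its underside.
- jar_cream: Bystander: amber paint jar with white cap, 44 mm wide, 50 mm tall; origin at its underside.
- bottle: Bystander: white bottle with black cap, 52 mm wide, 110 mm tall; origin at its underside.
- horse: Bystander: white spotted horse figure on a black plinth 90 x 50 mm, 120 mm tall; origin at its underside.
Not all that is in view belongs to the job. Leave any green look-alike of the part that bears tank_rim alone.

How it is judged:
By the outcome, as a careful person would: the job done as asked, in the order asked, and still so for the second after the job is handed in, with the robot touching nothing.
It also fails if it takes over 62 s, if anything falls off the work surface, if the arm or the gripper's body presses on something with over 40 N, if the wrist force passes 120 N, or if a joint passes its speed limit or range.

ROBOT

A 7-joint arm with a two-finger parallel gripper is mounted at the origin on the work surface. World frame = base frame: x ahead of the robot, y to its left, z up, the work surface at z = 0. Lengths are in mm, angles in rad, forces in N, time in s.
With the tool pointing down it reaches from about 400 to 875 mm from the base axis. Payload 4.4 kg.
Tool frame: the origin (TCP) lies on the centre line of the jaws, within the pads' length; the fingertips stand 25 mm ahead of it and the grasp point (between the pads) lies 6 mm ahead of it (ctrl.finger_overhang is the distance from the TCP to the fingertips, in mm); z points along the fingers, y is the line along which they close (so a half turn about z gives the same grasp; the last joint's range is limited). The gripper opens to 85 mm and grips with 20 to 120 N. Pads are 22 mm wide; open, the fingers measure 114 mm over their backs; the gripper's body (76 mm by 85 mm) begins 54 mm behind the grasp point. The pads swing forward as they close: fully open they stand 13 mm farther back than shut.
Start: joints at [-1.242, 0.628, 0.038, 1.517, -0.027, 0.996, -0.02], TCP at [249.984, 600.021, 256.313] pointing down, gripper open.
Joint ranges: [-3.06, 3.06], [-0.37, 2.12], [-1.25, 1.32], [0.18, 2.47], [-1.1, 4.24], [0.23, 1.98], [-2.94, 2.94]. Speed limits (rad/s): [2.57, 2.57, 3.14, 3.14, 3.14, 3.14, 3.14].

INTERFACE

Orientations are given as [roll, pitch, yaw] about the fixed x, y, z axes, in that order (R = Rz(yaw) Ry(pitch) Rx(roll)).
In Python, from cell import ctrl gives the robot as it stands. The module is installed in compiled form; this text tells all that it offers.
- The arm moves only by the tool play_rows, never from a script. Its argument "targets" is a list of rows, each a list of 5 numbers: the closure, from 0 (fully open) to 1 (shut), then the shift along the tool's x, y, z in cm, then the turn about the tool's z in degrees. In form: [[gripper, dx, dy, dz, spin], ...]. A call has 1 to 10 rows; each row is the pose to reach, as a shift and turn from the pose commanded when the call began, along the tool's axes at that moment; what a row does not reach only later rows make up. A row lasts 1/10 s, in which the tool goes at most 50 mm and 8.59 degrees, less where a joint would pass 70% of its speed; a pose out of reach is approached as far as the arm can. A call with a gripper value outside its range is refused whole. The fingers move at their own pace and stop on an object; the grip force is fixed at half the most. Time passes only in rows, so rows that repeat a pose let the fingers close. It gives the time, the measured TCP pose, the force, the opening and the grip force at its end, in the units of the state.
- ctrl.read_state(): the state, without advancing time (a new reading comes with each control period).
- ctrl.get_image(name): name is "side" or "top"; returns (picture, depth): 400x640x3 uint8, red, green, blue; 400x640 float32, mm along the optical axis (not along the pixel's ray), 0 where there is no reading.
- ctrl.calibration(name): a dict with "vfov" (degrees; the focal length in pixels is half the picture's height over the tangent of half this angle, whatever the lens; pixels are square), "cx", "cy" (the principal point, pixels), "extrinsics" (4x4, takes a point from camera to world coordinates). Camera axes: x right, y down, z forward; pixel columns grow to the right and rows downward; lengths in mm; the calibration is good to about 2 mm. A picture is of the moment at which its call begins. calibration takes no time and is no camera call.
- ctrl.finish_job(): hands the job in; it is judged then, once.
Trained networks look in the newest picture that a camera, given by its name, has taken for a name from the list of things; names that differ only in an ending like _2 or _b are one class to them, and where a whole thing is asked for, a point or a joint stands for the part that bears it (a point fixed in the world has none). Each returns a list of dicts, best first, with "confidence" (0 to 1); they miss things now and then, are a little off and sometimes report something else, mostly with a low value. They report only what shows in the picture. A call takes as long as a camera call. They do not tell look-alikes from the thing itself.
- ctrl.search_frame(camera, name): "bbox" ([left, top, right, bottom] in pixels, round what is visible of it).
- ctrl.trace(camera, name): "pixels" (400x640 bool, what is visible of it) and "bbox" ([left, top, right, bottom] in pixels, round what is visible of it).
The state is a dict: "clock": time; "qpos": joint angles; "qd": joint speeds; "tau": joint torques, N m; "eef_pos": TCP position; "tool_rot": TCP orientation; "force": force on the tool from outside, world axes, zero at the start; "torque": the same for the moment, N m; "width": finger opening in mm; "gripper_force": force on a finger pad.
Only numpy, scipy, OpenCV 4.12 (cv2) and the standard library are available. Lean on these libraries where they do the work, as an engineer would, in place of code of your own. Each camera call takes 0.05 s, during which the arm holds its last target. There are 200 camera calls.

## Working session

There is one attempt and no reset: what is moved stays moved. The work goes in short steps, Python scripts to look and compute and a tool call to move; the robot and the scene stay as the last step left them, time stands still between calls to the robot, and variables do not carry over. Pictures are saved under pics/ and viewed, at most 10 in all, crops included, and the job is handed in when it is done.

Besides the shell and the picture viewer there is one more tool, called after "Call:" as name(argument=value, ...) on one line, values as JSON. play_rows: Moves the arm, as the interface text tells. Its arguments: {"type":"object","properties":{"targets":{"type":"array"}},"required":["targets"]}

```bash
mkdir -p pics
cat > h.py <<'E'
import numpy as np, cv2
from cell import ctrl
def get(n):
    im,d=ctrl.get_image(n); return im,d
def cloud(n,d):
    c=ctrl.calibration(n); f=200/np.tan(np.radians(c["vfov"]/2))
    v,u=np.mgrid[0:400,0:640]
    P=np.stack([(u-c["cx"])/f*d,(v-c["cy"])/f*d,d],-1)
    E=np.array(c["extrinsics"]); W=P@E[:3,:3].T+E[:3,3]; W[d<=0]=np.nan
    return W
def proj(n,p):
    c=ctrl.calibration(n); f=200/np.tan(np.radians(c["vfov"]/2))
    E=np.array(c["extrinsics"]); q=(np.atleast_2d(p)-E[:3,3])@E[:3,:3]
    return np.c_[q[:,0]/q[:,2]*f+c["cx"],q[:,1]/q[:,2]*f+c["cy"]]
E
python3 - <<'E'
from h import *
s=ctrl.read_state();print(s)
for n in("side","top"):
    im,d=get(n);cv2.imwrite(f"pics/{n}0.png",im[:,:,::-1]);np.savez(f"{n}0.npz",im=im,d=d)
    print(n,ctrl.calibration(n))
    W=cloud(n,d)
    for t in("rod","rod_grip","well_mouth","tank_rim","carrier","carrier_bail","stand","carrier_done"):
        for r in ctrl.trace(n,t)[:3]:
            m=r["pixels"];w=W[m];w=w[~np.isnan(w[:,0])]
            if len(w):print(t,round(r["confidence"],2),[int(x) for x in r["bbox"]],np.percentile(w,[3,50,97],axis=0).round().tolist())
E
```

```text
{'clock': 0.0, 'qpos': array([-1.24178813,  0.62933517,  0.03845191,  1.51835132, -0.02700345,
        0.99631474, -0.01997634]), 'qd': array([-0.00084738, -0.00017633,  0.000495  , -0.00108519,  0.00049522,
        0.00160471, -0.00147271]), 'tau': array([ 3.18036364e-04, -5.63398647e+01,  1.22653272e+00, -1.93433082e+01,
        1.11058663e-02,  1.09255873e-02, -1.15108094e-05]), 'eef_pos': array([249.76650294, 599.47622061, 255.40166868]), 'tool_rot': array([-3.13970254e+00,  2.70906318e-05,  2.74679859e+00]), 'force': array([ 0.29023634, -0.32260416, -0.30350192]), 'torque': array([ 0.01214895, -0.00548888, -0.00258318]), 'gripper_force': 0.0, 'width': 85.47957702726752}
side {'vfov': 43.818081399624084, 'cx': 319.39511295345727, 'cy': 199.63600322061293, 'extrinsics': array([[ 7.20186931e-01, -3.49051480e-01,  5.99578059e-01,
        -2.93193163e+02],
       [-6.93720877e-01, -3.73595195e-01,  6.15774289e-01,
        -8.64025887e+02],
       [ 9.06255508e-03, -8.59412412e-01, -5.11202676e-01,
         8.37561460e+02],
       [ 0.00000000e+00,  0.00000000e+00,  0.00000000e+00,
  
[... 2250 characters left out ...]
208] [[525.0, -120.0, 1.0], [597.0, -80.0, 53.0], [639.0, -29.0, 143.0]]
carrier 0.17 [393, 107, 410, 126] [[738.0, -208.0, 12.0], [753.0, -189.0, 49.0], [774.0, -172.0, 54.0]]
carrier_bail 0.7 [347, 183, 372, 192] [[569.0, -102.0, 48.0], [579.0, -72.0, 57.0], [591.0, -44.0, 89.0]]
carrier_bail 0.34 [341, 155, 385, 211] [[526.0, -118.0, 2.0], [596.0, -79.0, 53.0], [637.0, -28.0, 143.0]]
stand 0.66 [239, 156, 279, 188] [[587.0, 151.0, 6.0], [618.0, 193.0, 12.0], [653.0, 226.0, 85.0]]
carrier_done 0.62 [208, 228, 238, 236] [[460.0, 244.0, 64.0], [469.0, 272.0, 81.0], [481.0, 303.0, 115.0]]
carrier_done 0.6 [342, 156, 383, 209] [[525.0, -117.0, 2.0], [595.0, -79.0, 53.0], [637.0, -29.0, 143.0]]
```

View pics/side0.png

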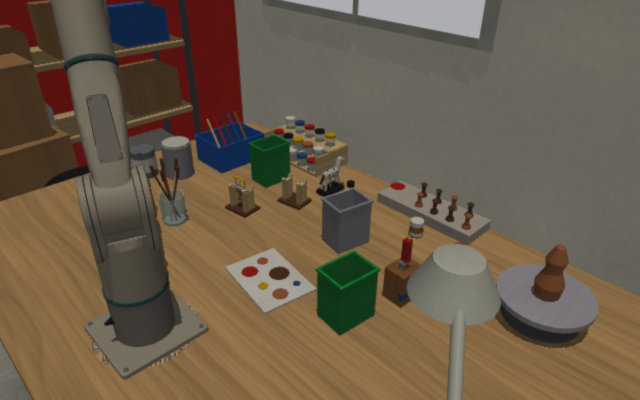

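View pics/top0.png

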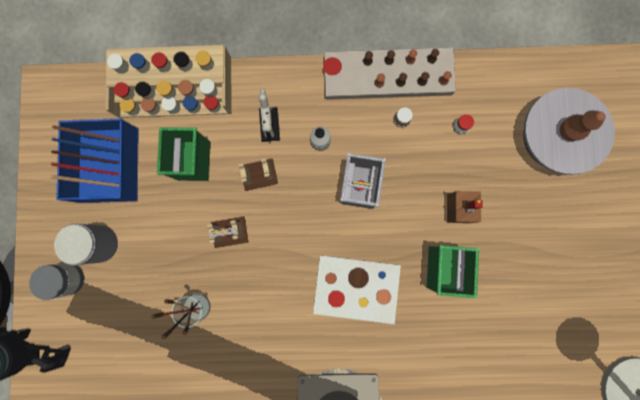

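```bash
cat > m.py <<'E'
from h import *
def rect(n,W,im,c,r,zlo,zhi,lab,col=None):
    m=(np.abs(W[...,0]-c[0])<r)&(np.abs(W[...,1]-c[1])<r)&(W[...,2]>zlo)&(W[...,2]<zhi)
    if col is not None: m&=col(im.astype(int))
    w=W[m]
    if len(w)<4: print(n,lab,len(w));return
    (cx,cy),(a,b),t=cv2.minAreaRect(w[:,:2].astype(np.float32))
    print(n,lab,len(w),"c",round(cx,1),round(cy,1),"size",round(a,1),round(b,1),"ang",round(t,1),"z",np.percentile(w[:,2],[5,50,95]).round(1))
    return w
yel=lambda i:(i[...,0]-i[...,2]>50)&(i[...,1]-i[...,2]>30)
red=lambda i:(i[...,0]>1.8*i[...,1])&(i[...,0]>60)
E
python3 - <<'E'
from m import *
for n in("side","top"):
    z=np.load(f"{n}0.npz");im,d=z["im"],z["d"];W=cloud(n,d)
    rect(n,W,im,(583,-76),75,130,150,"rim")
    rect(n,W,im,(513,-328),60,84,97,"well")
    rect(n,W,im,(513,-328),40,164,182,"rodtop")
    rect(n,W,im,(513,-328),40,105,182,"rodred",red)
    rect(n,W,im,(620,188),60,70,95,"stand")
    rect(n,W,im,(620,188),60,5,15,"standbase")
    rect(n,W,im,(469,272),60,70,125,"done")
    w=rect(n,W,im,(580,-74),32,65,100,"bail")
    w=rect(n,W,im,(580,-74),36,40,63,"bar")
    rect(n,W,im,(469,272),40,100,125,"donebail")
im=np.load("top0.npz")["im"]
def crop(r,c,h,w,s):return cv2.resize(im[r:r+h,c:c+w],None,fx=s,fy=s,interpolation=cv2.INTER_CUBIC)
A=np.hstack([crop(150,335,66,56,6),crop(185,440,66,56,6)]);B=cv2.resize(np.hstack([crop(150,230,50,56,4),crop(210,196,50,56,4)]),(672,300))
s=np.load("side0.npz")["im"][180:320,310:430]
cv2.imwrite("pics/crop0.png",np.vstack([A,B[:200]])[:600,:,::-1])
E
```

```text
side rim 450 c 582.4 -73.3 size 98.9 121.5 ang 76.9 z [130.8 138.5 142.2]
side well 408 c 515.2 -328.1 size 79.9 61.4 ang 0.4 z [86.  90.2 92.8]
side rodtop 51 c 514.0 -330.1 size 18.2 17.6 ang 80.0 z [166.  169.5 171.6]
side rodred 219 c 512.8 -329.5 size 20.9 20.6 ang 12.0 z [113.1 144.1 170.4]
side stand 117 c 620.8 193.6 size 46.8 76.3 ang 12.7 z [71.  77.  87.3]
side standbase 230 c 622.1 184.5 size 80.6 95.7 ang 5.3 z [ 6.3 10.3 13.8]
side done 209 c 471.0 271.5 size 45.3 73.6 ang 9.2 z [ 71.9  80.4 111.3]
side bail 1
side bar 22 c 555.1 -108.2 size 3.6 22.2 ang 89.0 z [41.9 51.4 61.9]
side donebail 22 c 468.9 270.4 size 6.4 43.8 ang 7.1 z [107.2 111.3 114.8]
top rim 528 c 582.5 -73.1 size 90.2 114.6 ang 79.1 z [136.1 140.3 143.7]
top well 634 c 514.9 -328.7 size 60.8 73.7 ang 87.6 z [86.6 90.7 94.3]
top rodtop 70 c 514.5 -328.8 size 18.6 16.1 ang 88.1 z [165.  170.4 173.8]
top rodred 59 c 514.4 -327.6 size 16.2 16.4 ang 89.4 z [140.  170.  173.6]
top stand 186 c 622.0 193.5 size 43.3 70.5 ang 11.1 z [72.  77.6 87.9]
top standbase 619 c 620.5 187.0 size 116.7 117.7 ang 89.5 z [ 5.7 10.3 14.1]
top done 342 c 471.5 272.5 size 44.0 70.3 ang 7.7 z [ 72.8  80.6 113.2]
top bail 40 c 573.5 -83.3 size 63.9 18.5 ang 57.6 z [82.5 87.4 90. ]
top bar 368 c 581.0 -74.5 size 71.3 71.8 ang 88.3 z [48.  52.1 57.9]
top donebail 41 c 470.1 273.5 size 5.1 45.8 ang 6.4 z [108.5 113.  115.4]
```

View pics/crop0.png

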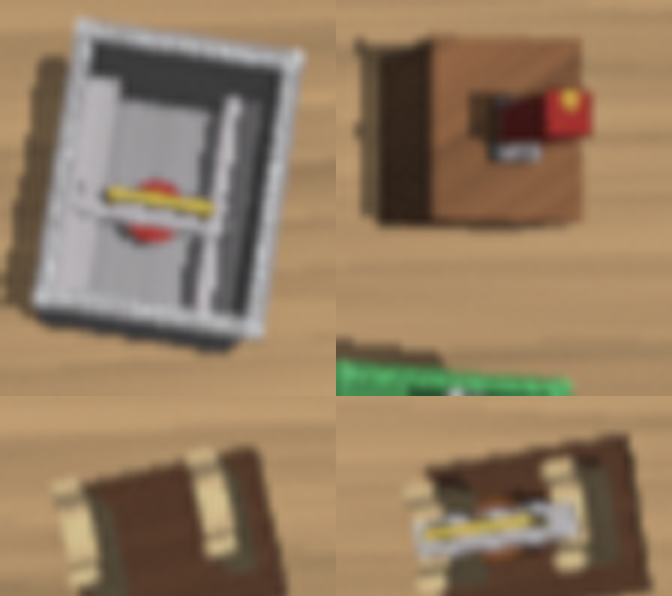

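Targets: the carrier is in the steel tank at top (362,181), where the red pawn and yellow bail are visible. The green look-alikes are at (178,152) and (459,271). The rod is at (475,205), with its yellow dot toward +x. The empty stand is at (258,173); the full one is at (228,232). The crop confirms these choices. One refined measurement comes next.

```bash
cat >> m.py <<'E'
def onplane(n,uv,z):
    c=ctrl.calibration(n); f=200/np.tan(np.radians(c["vfov"]/2));E=np.array(c["extrinsics"])
    uv=np.atleast_2d(uv).astype(float)
    r=np.c_[(uv[:,0]-c["cx"])/f,(uv[:,1]-c["cy"])/f,np.ones(len(uv))]@E[:3,:3].T
    return E[:3,3]+r*((z-E[2,3])/r[:,2])[:,None]
def line(P):
    c=P[:,:2].mean(0);v=np.linalg.svd(P[:,:2]-c)[2][0];v*=np.sign(v[1]);s=(P[:,:2]-c)@v
    return c.round(1),"mid",(c+v*(s.max()+s.min())/2).round(1),"len",round(np.ptp(s),1),"yaw",round(np.degrees(np.arctan2(-v[0],v[1])),1)
E
python3 - <<'E'
from m import *
z=np.load("top0.npz");im,d=z["im"].astype(int),z["d"];W=cloud("top",d)
def msk(r0,r1,c0,c1,m):
    k=np.zeros((400,640),bool);k[r0:r1,c0:c1]=m[r0:r1,c0:c1];v,u=np.nonzero(k);return np.c_[u,v]
y=yel(im)&(im[...,0]>120)
uv=msk(175,195,345,378,(im[...,0]-im[...,2]>70)&(im[...,1]-im[...,2]>50));print("bail",len(uv),line(onplane("top",uv,87.5)))
# rim: trace mask points, iterate
def q(c,r,lo,hi,lab):
    m=(np.abs(W[...,0]-c[0])<r)&(np.abs(W[...,1]-c[1])<r)&(W[...,2]>lo)&(W[...,2]<hi)
    v,u=np.nonzero(m);P=onplane("top",np.c_[u,v],(lo+hi)/2)
    best=min(((lambda R:(np.ptp(R[:,0])*np.ptp(R[:,1]),a,R))(P[:,:2]@np.array([[np.cos(a),-np.sin(a)],[np.sin(a),np.cos(a)]])) for a in np.radians(np.arange(-25,25,.5))),key=lambda t:t[0])
    a,R=best[1:];mid=(R.max(0)+R.min(0))/2;A=np.array([[np.cos(a),-np.sin(a)],[np.sin(a),np.cos(a)]])
    print(lab,len(P),"yaw",np.degrees(a).round(1),"size",np.ptp(R,axis=0).round(1),"c",(A@mid).round(1))
q((583,-73),75,133,147,"rim");q((514,-328),55,84,96,"well");q((620,190),50,79,91,"standlips");q((620,190),50,70,91,"stand")
q((514,-328),40,160,182,"rod")
q((620,190),75,6.5,14.5,"base")
# tall things and lamp
for n in("top","side"):
    z=np.load(f"{n}0.npz");Wn=cloud(n,z["d"]);
    for lo,hi in((150,250),(250,800)):
        m=(Wn[...,2]>lo)&(Wn[...,2]<hi)&(Wn[...,0]>-100)&(Wn[...,0]<900)&(np.abs(Wn[...,1])<900)
        g=np.unique((Wn[m][:,:2]//100).astype(int)*100,axis=0);print(n,lo,g.tolist())
E
```

```text
bail 31 (array([579.4, -74.5]), 'mid', array([579.8, -72.4]), 'len', np.float64(39.9), 'yaw', np.float64(-11.2))
rim 517 yaw -10.5 size [114.7  90.3] c [582.2 -73. ]
well 630 yaw -3.0 size [74.3 60.6] c [ 514.9 -328.1]
standlips 80 yaw 11.0 size [44.  70.8] c [622.  193.2]
stand 186 yaw 11.0 size [44.3 71.8] c [622.7 193.6]
rod 74 yaw -2.0 size [15.9 20.5] c [ 514.4 -326.8]
base 548 yaw -3.0 size [139.  147.6] c [614.5 186.8]
top 150 [[200, 300], [200, 400], [200, 500], [200, 600], [300, 300], [500, -400], [600, -700], [600, -600], [600, 600], [700, -700], [700, -600], [700, 600]]
top 250 [[200, 500], [200, 600]]
side 150 [[-100, -100], [-100, 0], [0, -100], [200, 300], [200, 400], [300, 300], [500, -400], [600, -700], [600, -600], [600, 600], [700, -700], [700, -600], [700, 600]]
side 250 [[-100, -100], [-100, 0], [-100, 100], [0, -800], [0, -700], [0, -100], [0, 0], [0, 100], [0, 200], [100, -800], [100, -700], [100, -600], [100, 100], [100, 200], [200, 500]]
```

```bash
cat > p.py <<'E'
import numpy as np
def rel(cur,tgt):
    """cur,tgt = x,y,z(mm),tool yaw(deg) -> dx,dy,dz cm, spin"""
    a=np.radians(cur[3]);d=np.subtract(tgt,cur);x,y=np.array([np.cos(a),np.sin(a)]),np.array([np.sin(a),-np.cos(a)])
    return [round(float(v),2) for v in(d[:2]@x/10,d[:2]@y/10,-d[2]/10,-((d[3]+180)%360-180))]
E
python3 - <<'E'
from p import *
c=[250,600,256.3,157.4]
for t in([520,350,330,177.5],[600,0,330,177.5],[514.5,-328.5,230,177.5]):print(rel(c,t))
E
```

```text
[-34.53, -12.7, -7.37, -20.1]
[-55.37, -41.94, -7.37, -20.1]
[-60.1, -75.56, 2.63, -20.1]
```

Call:
play_rows(targets=[[0, -34.5, -12.7, -7.4, -20], [0, -34.5, -12.7, -7.4, -20], [0, -34.5, -12.7, -7.4, -20], [0, -34.5, -12.7, -7.4, -20], [0, -34.5, -12.7, -7.4, -20], [0, -34.5, -12.7, -7.4, -20], [0, -34.5, -12.7, -7.4, -20], [0, -34.5, -12.7, -7.4, -20], [0, -34.5, -12.7, -7.4, -20], [0, -34.5, -12.7, -7.4, -20]])

```text
clock: 1.9
eef_pos: [519.6, 349.9, 330.2]
tool_rot: [3.141, -0.001, 3.095]
force: [-1.6, -0.2, -0.1]
width: 85.5
gripper_force: 0.0
```

Call:
play_rows(targets=[[0, -9.6, -34.6, 0, 0], [0, -9.6, -34.6, 0, 0], [0, -9.6, -34.6, 0, 0], [0, -9.6, -34.6, 0, 0], [0, -9.6, -34.6, 0, 0], [0, -9.6, -34.6, 0, 0], [0, -9.6, -34.6, 0, 0], [0, -9.6, -34.6, 0, 0], [0, -9.6, -34.6, 0, 0], [0, -9.6, -34.6, 0, 0]])

```text
clock: 2.9
eef_pos: [599.2, 3.3, 330.0]
tool_rot: [3.139, -0.001, 3.099]
force: [-0.1, 0.0, 0.3]
width: 85.2
gripper_force: 0.0
```

Call:
play_rows(targets=[[0, 7.0, -33.2, 10, 0], [0, 7.0, -33.2, 10, 0], [0, 7.0, -33.2, 10, 0], [0, 7.0, -33.2, 10, 0], [0, 7.0, -33.2, 10, 0], [0, 7.0, -33.2, 10, 0], [0, 7.0, -33.2, 10, 0], [0, 7.0, -33.2, 10, 0], [0, 7.0, -33.2, 10, 0], [0, 7.0, -33.2, 10, 0]])

```text
clock: 3.9
eef_pos: [516.5, -324.8, 230.5]
tool_rot: [3.139, 0.001, 3.1]
force: [0.7, 0.7, 0.1]
width: 85.6
gripper_force: 0.0
```

Call:
play_rows(targets=[[0, 0, 0, 0, 0], [0, 0, 0, 0, 0], [0, 0, 0, 0, 0]])

```text
clock: 4.2
eef_pos: [515.3, -327.2, 230.7]
tool_rot: [3.141, 0.001, 3.098]
force: [-0.9, -1.5, -0.4]
width: 85.3
gripper_force: 0.0
```

Run:
```python
from m import *
s=ctrl.read_state();print(s["eef_pos"],s["tool_rot"],s["qpos"].round(2))
im,d=get("side");cv2.imwrite("pics/side1.png",im[:,:,::-1]);W=cloud("side",d)
print(rect("side",W,im,(513,-328),40,105,172,"rodred",red).mean(0))
im,d=get("top");W=cloud("top",d)
```

```text
[ 515.26569816 -327.19783035  230.66645381] [3.14146614e+00 5.68074295e-04 3.09784262e+00] [ 0.5   0.6   0.03  1.66 -0.02  0.88  2.06]
side rodred 208 c 510.3 -331.7 size 15.0 21.8 ang 24.5 z [114.2 143.7 170.2]
[ 509.84708921 -332.39277425  142.82362342]
```

Call:
play_rows(targets=[[0, 0.07, -0.15, 2.5, 0], [0, 0.07, -0.15, 5, 0], [0, 0.07, -0.15, 7, 0], [0, 0.07, -0.15, 8, 0], [0, 0.07, -0.15, 8.6, 0], [0, 0.07, -0.15, 8.6, 0], [0, 0.07, -0.15, 8.6, 0], [0.4, 0.07, -0.15, 8.6, 0], [0.4, 0.07, -0.15, 8.6, 0], [0.4, 0.07, -0.15, 8.6, 0]])

```text
clock: 5.3
eef_pos: [514.0, -330.0, 144.8]
tool_rot: [-3.141, 0.001, 3.096]
force: [0.1, -0.2, -0.4]
width: 51.5
gripper_force: 0.0
```

Run:
```python
from m import *
s=ctrl.read_state();print(s["eef_pos"],s["tool_rot"],s["force"],s["width"])
im,d=get("side");a=cv2.resize(im[200:320,340:460],(400,400))
im,d=get("top");b=cv2.resize(im[165:245,430:510],(400,400))
cv2.imwrite("pics/g1.png",np.hstack([a,b])[:,:,::-1])
```

```text
[ 514.01317281 -330.03666994  144.82921975] [-3.14114848e+00  8.13983571e-04  3.09580074e+00] [ 0.1260877  -0.16011601 -0.37871218] 51.480780490083866
```

View pics/g1.png

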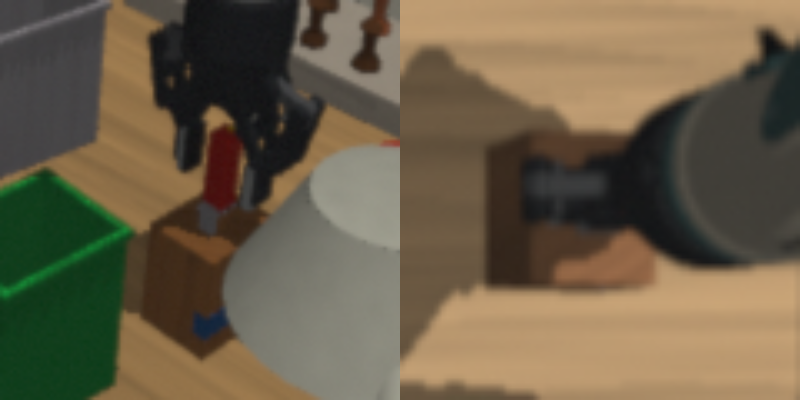

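The side crop shows the open jaws either side of the red handle, at (220,165), above the well block. I'll close on it now.

Call:
play_rows(targets=[[0.5, 0, 0.1, 0, 0], [0.6, 0, 0.1, 0, 0], [0.7, 0, 0.1, 0, 0], [0.8, 0, 0.1, 0, 0], [1, 0, 0.1, 0, 0], [1, 0, 0.1, 0, 0], [1, 0, 0.1, 0, 0], [1, 0, 0.1, 0, 0]])

```text
clock: 6.2
eef_pos: [513.9, -329.0, 144.4]
tool_rot: [-3.141, 0.0, 3.096]
force: [0.0, -0.7, 0.9]
width: 17.3
gripper_force: 58.6
```

Call:
play_rows(targets=[[1, 0, 0, -0.3, 0], [1, 0, 0, -1, 0], [1, 0, 0, -2, 0], [1, 0, 0, -3, 0], [1, 0, 0, -4.2, 0], [1, 0, 0, -5.4, 0], [1, 0, 0, -6.6, 0], [1, 0, 0, -7.8, 0], [1, 0, 0, -9, 0], [1, 0, 0, -10.5, 0]])

```text
clock: 7.2
eef_pos: [513.6, -328.7, 250.1]
tool_rot: [3.141, -0.001, 3.096]
force: [-0.1, 0.7, -1.3]
width: 17.5
gripper_force: 58.4
```

Call:
play_rows(targets=[[1, 0, 0, -2, 0], [1, 0, 0, -5, 0], [1, 0, 0, -7, 0], [1, 0, 0, -8, 0], [1, 0, 0, -8, 0], [1, 0, 0, -8, 0]])

```text
clock: 7.8
eef_pos: [513.3, -328.5, 328.5]
tool_rot: [3.141, -0.001, 3.096]
force: [0.4, 0.3, -1.9]
width: 17.5
gripper_force: 58.5
```

Run:
```python
from p import *
from m import *
s=ctrl.read_state();print(s["eef_pos"],s["tool_rot"],s["force"],s["width"])
im,d=get("side");W=cloud("side",d)
w=rect("side",W,im,(513,-328),40,265,360,"rodred",red)
m=(np.abs(W[...,0]-513)<30)&(np.abs(W[...,1]+329)<30)&(W[...,2]>150)&(W[...,2]<265)
w=W[m];print(len(w));
for z in range(170,270,12):
    k=w[abs(w[:,2]-z)<6]
    if len(k):print(z,k.mean(0).round(1))
e=s["eef_pos"];c=[*e,177.4]
a=np.radians(-10.7);ux=np.array([np.cos(a),np.sin(a)])
b=np.array([579.6,-73.5])
for off in(-20,0):
    t=b+off*ux;print(off,t,rel(c,[*t,e[2],180-10.7]))
```

```text
[ 513.32012351 -328.51197576  328.46563655] [ 3.14076966e+00 -1.46737095e-03  3.09585316e+00] [ 0.43574357  0.33405727 -1.8891314 ] 17.52463915246117
side rodred 139 c 508.4 -324.3 size 15.0 32.9 ang 17.6 z [295.1 324.8 354. ]
188
194 [ 511.3 -331.   197.8]
206 [ 512.8 -329.4  205.7]
218 [ 503.4 -328.9  217.5]
230 [ 503.8 -328.9  230.3]
242 [ 503.7 -329.1  241.8]
254 [ 504.2 -328.5  254. ]
266 [ 504.1 -328.   262.4]
-20 [559.94774407 -69.78666769] [-3.48, 26.06, -0.0, 8.1]
0 [579.6 -73.5] [-5.46, 25.78, -0.0, 8.1]
```

Call:
play_rows(targets=[[1, -0.5, 4, 0, 1.5], [1, -1, 8.5, 0, 3], [1, -1.8, 13, 0, 4.5], [1, -2.5, 17.5, 0, 6], [1, -3, 21.5, 0, 7], [1, -3.3, 24.5, 0, 8], [1, -3.48, 26.06, 0, 8.1], [1, -3.48, 26.06, 0, 8.1], [1, -3.48, 26.06, 0, 8.1], [1, -3.48, 26.06, 0, 8.1]])

```text
clock: 8.85
eef_pos: [560.0, -72.2, 328.8]
tool_rot: [-3.14, -0.001, 2.952]
force: [-0.8, -0.3, -1.3]
width: 17.7
gripper_force: 58.9
```

Run:
```python
from p import *
from m import *
s=ctrl.read_state();print(s["eef_pos"],s["tool_rot"],s["force"],s["width"])
im,d=get("top");W=cloud("top",d);i=im.astype(int)
cv2.imwrite("pics/t2.png",cv2.resize(im[130:230,300:420],(720,600),interpolation=cv2.INTER_CUBIC)[:,:,::-1])
im,d=get("side")
```

```text
[560.0182014  -72.17701892 328.77711614] [-3.14026946e+00 -9.49048059e-04  2.95188318e+00] [-0.83776358 -0.27071326 -1.25569466] 17.72176177659211
```

View pics/t2.png

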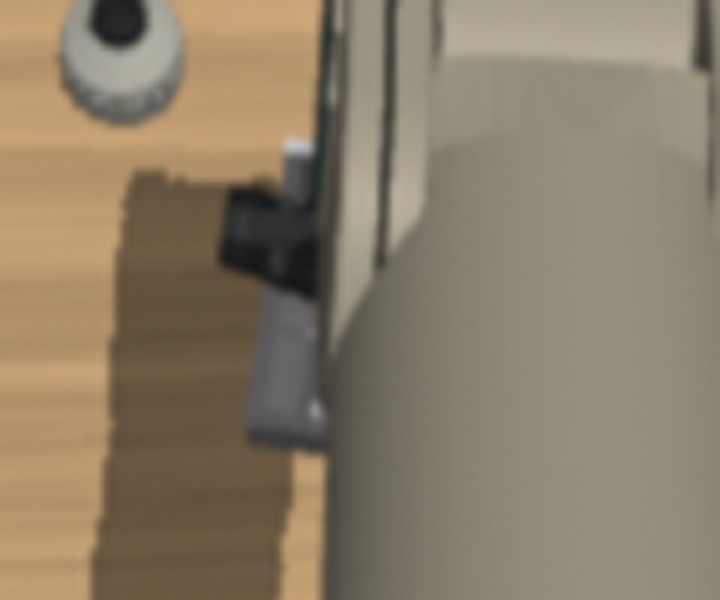

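Call:
play_rows(targets=[[1, 0, 0.15, 1.5, 0], [1, 0, 0.15, 3.5, 0], [1, 0, 0.15, 5.5, 0], [1, 0, 0.15, 7.5, 0], [1, 0, 0.15, 9, 0], [1, 0, 0.15, 10.3, 0], [1, 0, 0.15, 11.4, 0], [1, 0, 0.15, 12.4, 0], [1, 0, 0.15, 13.2, 0], [1, 0, 0.15, 13.3, 0]])

```text
clock: 9.95
eef_pos: [560.3, -68.7, 195.4]
tool_rot: [-3.141, -0.002, 2.954]
force: [-0.3, 0.4, -2.0]
width: 17.2
gripper_force: 58.9
```

Call:
play_rows(targets=[[1, 0, 0, 0, 0], [1, 0, 0, 0, 0]])

```text
clock: 10.15
eef_pos: [561.2, -68.7, 196.8]
tool_rot: [3.141, 0.001, 2.955]
force: [0.6, 0.1, -1.0]
width: 17.6
gripper_force: 58.9
```

Run:
```python
from p import *
from m import *
s=ctrl.read_state();print(s["eef_pos"],s["tool_rot"],s["force"],s["width"])
e=s["eef_pos"];c=[*e,np.degrees(s["tool_rot"][2])]
im,d=get("side");W=cloud("side",d)
w=rect("side",W,im,(e[0],e[1]),45,155,240,"rodred",red);print(w.mean(0))
cv2.imwrite("pics/s3.png",cv2.resize(im[150:260,290:410],(655,600),interpolation=cv2.INTER_CUBIC)[:,:,::-1])
print(rel(c,[579.6,-73.2,e[2],c[3]]))
```

```text
[561.22799915 -68.66811955 196.79168215] [3.14149154e+00 1.06727875e-03 2.95454471e+00] [ 0.64839523  0.05950929 -1.02433333] 17.622676429991056
side rodred 48 c 557.9 -71.1 size 13.2 22.3 ang 29.3 z [161.7 192.2 220.3]
[556.47399673 -67.38934811 189.05886369]
[-1.89, -0.1, -0.0, -0.0]
```

View pics/s3.png

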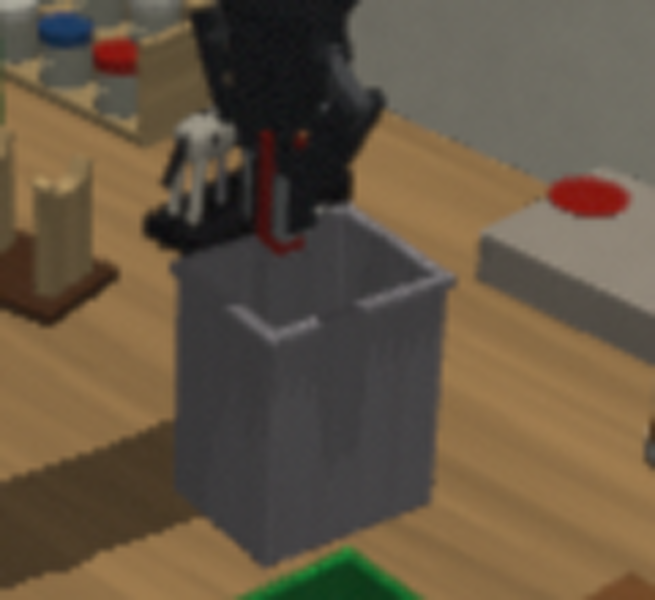

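The side crop shows the handle inside the rim opening at (275,200), and no contact force is reported. Next I slide under the bail and raise slowly.

Call:
play_rows(targets=[[1, -0.4, -0.05, 0, 0], [1, -0.8, -0.1, 0, 0], [1, -1.2, -0.1, 0, 0], [1, -1.6, -0.1, 0, 0], [1, -1.9, -0.1, 0, 0], [1, -1.9, -0.1, 0, 0], [1, -1.9, -0.1, 0, 0], [1, -1.9, -0.1, 0, 0]])

```text
clock: 11.0
eef_pos: [579.0, -73.1, 196.2]
tool_rot: [-3.142, -0.0, 2.955]
force: [-0.3, 0.2, -2.1]
width: 17.1
gripper_force: 58.9
```

Call:
play_rows(targets=[[1, 0, 0, -0.3, 0], [1, 0, 0, -0.6, 0], [1, 0, 0, -0.9, 0], [1, 0, 0, -1.2, 0], [1, 0, 0, -1.5, 0], [1, 0, 0, -1.8, 0], [1, 0, 0, -2.1, 0], [1, 0, 0, -2.4, 0], [1, 0, 0, -2.4, 0], [1, 0, 0, -2.4, 0]])

```text
clock: 12.0
eef_pos: [579.2, -73.2, 220.3]
tool_rot: [3.142, -0.0, 2.954]
force: [0.1, 0.7, -2.4]
width: 17.2
gripper_force: 58.9
```

Call:
play_rows(targets=[[1, 0, 0, -0.5, 0], [1, 0, 0, -1.3, 0], [1, 0, 0, -2.3, 0], [1, 0, 0, -3.3, 0], [1, 0, 0, -4.3, 0], [1, 0, 0, -5.3, 0], [1, 0, 0, -6.3, 0], [1, 0, 0, -7.1, 0], [1, 0, 0, -7.6, 0], [1, 0, 0, -7.6, 0]])

```text
clock: 13.0
eef_pos: [579.7, -73.2, 297.1]
tool_rot: [3.141, 0.001, 2.954]
force: [0.1, -0.1, -2.7]
width: 17.4
gripper_force: 58.9
```

Call:
play_rows(targets=[[1, 0, 0, -0.5, 0], [1, 0, 0, -1.3, 0], [1, 0, 0, -2.3, 0], [1, 0, 0, -3.4, 0], [1, 0, 0, -4.5, 0], [1, 0, 0, -5.5, 0], [1, 0, 0, -6.5, 0], [1, 0, 0, -7.3, 0], [1, 0, 0, -7.8, 0], [1, 0, 0, -7.8, 0]])

```text
clock: 14.0
eef_pos: [579.6, -73.2, 375.0]
tool_rot: [3.141, 0.001, 2.954]
force: [-0.4, 0.1, -1.9]
width: 17.2
gripper_force: 58.9
```

Run:
```python
from m import *
s=ctrl.read_state();print(s["eef_pos"],s["tool_rot"],s["force"],s["width"])
im,d=get("side");W=cloud("side",d)
i=im.astype(int)
u=proj("side",[s["eef_pos"]])[0].astype(int);print(u)
e=s["eef_pos"]
m=(np.linalg.norm(W[...,:2]-e[:2],axis=-1)<50)&(W[...,2]>155)&(W[...,2]<260)
y=m&(i[...,0]-i[...,2]>60)&(i[...,1]-i[...,2]>40);print("yellow",y.sum(),line(W[y]),W[y][:,2].min(),W[y][:,2].max())
b=m&(W[...,2]>205)&(W[...,2]<225);print("bar",line(W[b]))
cv2.imwrite("pics/s4.png",cv2.resize(im[u[1]-20:u[1]+110,u[0]-65:u[0]+65],(600,600),interpolation=cv2.INTER_CUBIC)[:,:,::-1])
```

```text
[579.60008373 -73.20550484 375.04267542] [3.14145349e+00 1.24770557e-03 2.95445633e+00] [-0.39588303  0.06784573 -1.93501898] 17.24561551159156
[349 118]
yellow 27 (array([577.6, -83.3]), 'mid', array([579.3, -74.8]), 'len', np.float64(44.7), 'yaw', np.float64(-11.0)) 222.08689356423997 251.84307535042046
bar (array([577.1, -75.6]), 'mid', array([577.7, -72.4]), 'len', np.float64(66.1), 'yaw', np.float64(-10.7))
```

View pics/s4.png

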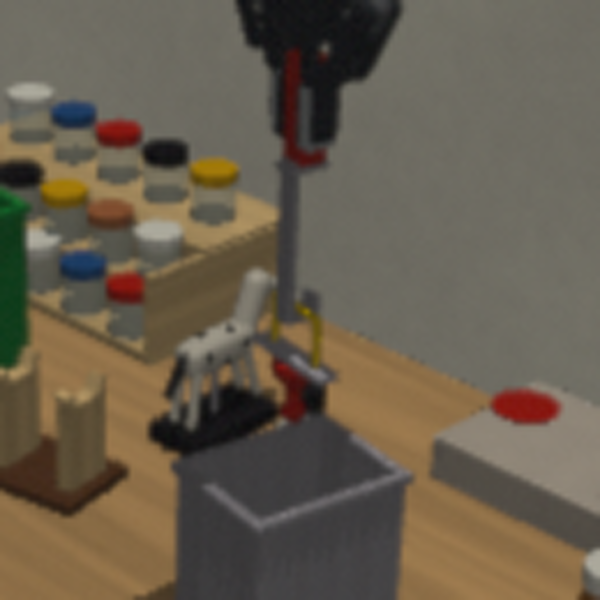

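The carrier hangs level from the hook, clear of the rim: bail at crop (300,320), pawn at (295,390). I'll carry it to the stand.

Call:
play_rows(targets=[[1, 0, 0.3, 0, 0], [1, 0, 0.9, 0, 0], [1, 0.1, 1.8, 0, 0], [1, 0.1, 3.0, 0, 0], [1, 0.1, 4.4, 0, 0], [1, 0.2, 5.9, 0, 0], [1, 0.2, 7.5, 0, 0], [1, 0.3, 9.1, 0, 0], [1, 0.3, 10.7, 0, 0], [1, 0.3, 12.3, 0, 0]])

```text
clock: 15.05
eef_pos: [599.4, 49.8, 374.3]
tool_rot: [3.141, 0.0, 2.955]
force: [-0.7, -0.4, -2.3]
width: 17.4
gripper_force: 58.9
```

Call:
play_rows(targets=[[1, 0, 1.6, 0, -1], [1, 0.1, 3.2, 0, -2.5], [1, 0.1, 4.8, 0, -4], [1, 0.2, 6.4, 0, -6], [1, 0.2, 8.0, 0, -8], [1, 0.3, 9.6, 0, -10], [1, 0.3, 11.1, 0, -12], [1, 0.4, 12.4, 0, -14], [1, 0.4, 13.5, 0, -16], [1, 0.5, 14.2, 0, -18]])

```text
clock: 16.05
eef_pos: [620.8, 189.9, 374.1]
tool_rot: [3.141, -0.0, -3.011]
force: [-0.2, -0.6, -2.5]
width: 17.3
gripper_force: 58.8
```

Call:
play_rows(targets=[[1, 0, 0.2, 0, -1.5], [1, 0, 0.3, 0, -2.7], [1, 0, 0.4, 0, -3.5], [1, 0, 0.4, 0, -3.7], [1, 0, 0.4, 0, -3.7], [1, 0, 0.4, 0, -3.7], [1, 0, 0.4, 0, -3.7], [1, 0, 0.4, 0, -3.7]])

```text
clock: 16.85
eef_pos: [620.2, 192.6, 374.3]
tool_rot: [-3.142, 0.0, -2.95]
force: [0.1, 0.0, -2.2]
width: 17.5
gripper_force: 58.8
```

```bash
cat > c.py <<'E'
from m import *
from p import *
def see(n,zoff):
    s=ctrl.read_state();e=s["eef_pos"]
    print(e,s["tool_rot"],s["force"],s["width"])
    im,d=get(n);W=cloud(n,d);i=im.astype(int)
    zb=e[2]-zoff
    m=(np.linalg.norm(W[...,:2]-e[:2],axis=-1)<50)
    y=m&(i[...,0]-i[...,2]>60)&(i[...,1]-i[...,2]>40)&(W[...,2]>zb+8)&(W[...,2]<zb+45);print("yellow",y.sum());
    if y.sum()>3:print(line(W[y]),W[y][:,2].min(),W[y][:,2].max())
    b=m&(W[...,2]>zb-4)&(W[...,2]<zb+10);
    if b.sum()>3:print("bar",line(W[b]))
    return s,im,W
E
python3 - <<'E'
from c import *
s,im,W=see("side",161.9)
e=s["eef_pos"];c=[*e,np.degrees(s["tool_rot"][2])]
print(rel(c,[622.2,193.4,e[2],191]))
E
```

```text
[620.22658239 192.56882938 374.31448032] [-3.14158320e+00  5.02301343e-06 -2.95016051e+00] [ 0.0689      0.04523314 -2.15469557] 17.499915560851445
yellow 27
(array([620.6, 189.5]), 'mid', array([620.3, 191.3]), 'len', np.float64(45.7), 'yaw', np.float64(10.2)) 220.7743930708242 249.83358328914642
bar (array([617.8, 190.8]), 'mid', array([617.7, 191.3]), 'len', np.float64(71.3), 'yaw', np.float64(8.8))
[-0.21, 0.04, -0.0, -0.03]
```

Call:
play_rows(targets=[[1, 0, 0, 0.3, 0], [1, -0.1, 0, 1, 0], [1, -0.17, 0.07, 2.2, 0], [1, -0.17, 0.07, 3.7, 0], [1, -0.17, 0.07, 5.2, 0], [1, -0.17, 0.07, 6.7, 0], [1, -0.17, 0.07, 8.2, 0], [1, -0.17, 0.07, 9.7, 0], [1, -0.17, 0.07, 10.8, 0], [1, -0.17, 0.07, 11.5, 0]])

```text
clock: 17.9
eef_pos: [621.1, 193.5, 257.5]
tool_rot: [-3.141, -0.002, -2.95]
force: [-0.6, 0.0, -2.4]
width: 17.3
gripper_force: 58.8
```

Call:
play_rows(targets=[[1, 0, 0, 0.3, 0], [1, 0, 0, 0.4, 0], [1, 0, 0, 0.4, 0], [1, 0, 0, 0.4, 0]])

```text
clock: 18.3
eef_pos: [622.1, 193.8, 256.0]
tool_rot: [3.141, 0.001, -2.95]
force: [0.0, -0.2, -2.8]
width: 16.9
gripper_force: 58.8
```

Run:
```python
from c import *
for n in("top","side"):
    s,im,W=see(n,161.9)
    if n=="side":b=cv2.resize(im[150:220,255:335],(600,525),interpolation=cv2.INTER_CUBIC)
cv2.imwrite("pics/s5.png",b[:,:,::-1])
```

```text
[622.10335584 193.81405227 255.95746286] [ 3.14136770e+00  1.19305303e-03 -2.95004205e+00] [ 0.02428007 -0.21408164 -2.80466404] 16.947985553168095
yellow 5
(array([625.5, 181.2]), 'mid', array([625.6, 181.1]), 'len', np.float64(9.6), 'yaw', np.float64(18.7)) 131.19652655951768 134.75447731494637
bar (array([621.6, 184.4]), 'mid', array([620.6, 187.6]), 'len', np.float64(54.7), 'yaw', np.float64(16.8))
[622.09197213 193.80456998 255.95761215] [ 3.14136211e+00  1.26261134e-03 -2.95002437e+00] [-0.15000272 -0.51918304 -2.1632216 ] 17.38717497544619
yellow 23
(array([622.3, 188.1]), 'mid', array([621.7, 190.8]), 'len', np.float64(42.8), 'yaw', np.float64(12.3)) 103.27816458105121 133.37966481633885
bar (array([620.5, 192. ]), 'mid', array([620.2, 193.3]), 'len', np.float64(68.9), 'yaw', np.float64(10.1))
```

View pics/s5.png

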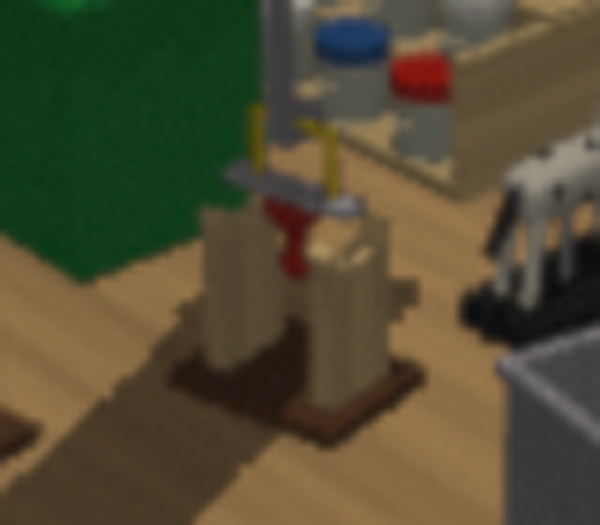

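Call:
play_rows(targets=[[1, 0, 0, 0.3, 0], [1, 0, 0, 0.6, 0], [1, 0, 0, 0.9, 0], [1, 0, 0, 1.1, 0], [1, 0, 0, 1.3, 0], [1, 0, 0, 1.5, 0], [1, 0, 0, 1.6, 0], [1, 0, 0, 1.7, 0], [1, 0, 0, 1.8, 0], [1, 0, 0, 1.9, 0]])

```text
clock: 19.4
eef_pos: [621.8, 193.7, 236.4]
tool_rot: [3.142, 0.0, -2.95]
force: [-0.0, -1.6, -1.6]
width: 17.3
gripper_force: 58.8
```

Call:
play_rows(targets=[[1, 0, 0, 0.1, 0], [1, 0, 0, 0.2, 0], [1, 0, 0, 0.3, 0], [1, 0, 0, 0.4, 0], [1, 0, 0, 0.4, 0], [1, 0, 0, 0.4, 0]])

```text
clock: 20.0
eef_pos: [621.8, 193.7, 232.3]
tool_rot: [3.142, 0.0, -2.95]
force: [0.9, 0.5, -1.9]
width: 17.1
gripper_force: 58.8
```

Run:
```python
from c import *
for n in("top","side"):
    s,im,W=see(n,158)
    if n=="side":b=cv2.resize(im[150:220,255:335],(600,525),interpolation=cv2.INTER_CUBIC)
cv2.imwrite("pics/s6.png",b[:,:,::-1])
```

```text
[621.76819334 193.6718621  232.27937188] [ 3.14155945e+00  6.30286781e-06 -2.95001014e+00] [ 0.86230969  0.48854343 -1.93538281] 17.10355425076268
yellow 13
(array([617. , 170.9]), 'mid', array([616.9, 170.7]), 'len', np.float64(31.3), 'yaw', np.float64(-41.0)) 82.97227706173294 114.6454484938049
bar (array([624. , 175.9]), 'mid', array([620.9, 183.6]), 'len', np.float64(57.9), 'yaw', np.float64(21.5))
[621.79231666 193.70077515 232.34668549] [ 3.14153735e+00  1.24192772e-04 -2.94998055e+00] [-0.09035128 -0.52372386 -2.44483018] 17.232131643764436
yellow 21
(array([621.8, 188.8]), 'mid', array([621.5, 191.7]), 'len', np.float64(47.2), 'yaw', np.float64(7.2)) 82.95883796210569 113.26910534766876
bar (array([620. , 188.7]), 'mid', array([619. , 192.7]), 'len', np.float64(73.2), 'yaw', np.float64(14.5))
```

View pics/s6.png

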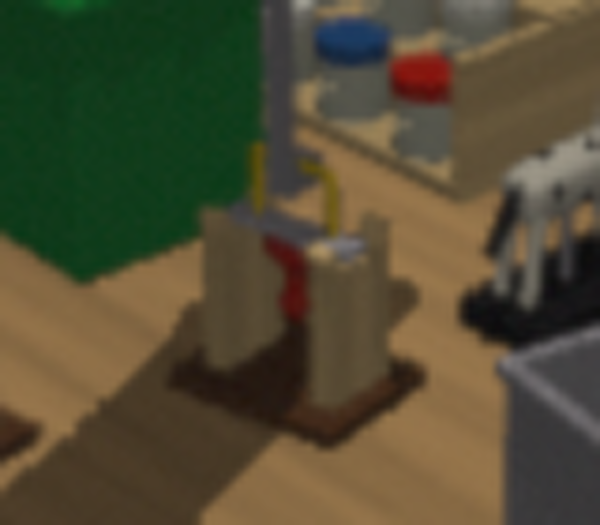

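The bar sits in both notches, with its ends at crop (240,212) and (345,245), and the bail top reads about 113 mm as expected. Now I unhook.

Call:
play_rows(targets=[[1, 0, 0, 0.3, 0], [1, 0, 0, 0.6, 0], [1, 0, 0, 0.9, 0], [1, 0, 0, 1.1, 0], [1, 0, 0, 1.1, 0], [1, 0, 0, 1.1, 0]])

```text
clock: 20.7
eef_pos: [621.8, 193.7, 221.2]
tool_rot: [3.142, -0.0, -2.95]
force: [1.4, -0.9, -1.4]
width: 17.2
gripper_force: 58.8
```

Call:
play_rows(targets=[[1, 0.3, 0, 0, 0], [1, 0.6, 0, 0, 0], [1, 0.9, 0, 0, 0], [1, 1.2, 0, 0, 0], [1, 1.5, 0, 0, 0], [1, 1.8, 0, 0, 0], [1, 2.1, 0, 0, 0], [1, 2.2, 0, 0, 0], [1, 2.2, 0, 0, 0], [1, 2.2, 0, 0, 0]])

```text
clock: 21.7
eef_pos: [600.3, 189.5, 221.4]
tool_rot: [3.142, 0.0, -2.95]
force: [0.6, 0.8, -1.3]
width: 17.0
gripper_force: 58.8
```

Run:
```python
from c import *
s,im,W=see("side",146)
i=im.astype(int);m=(np.linalg.norm(W[...,:2]-[622,193],axis=-1)<50)&(W[...,2]>70)&(W[...,2]<125)&(i[...,0]-i[...,2]>60)&(i[...,1]-i[...,2]>40)
t=m&(W[...,2]>104);print(line(W[t]),np.median(W[t][:,2]))
```

```text
[600.29450009 189.49938739 221.35656623] [ 3.14156105e+00  2.93533807e-04 -2.94998067e+00] [ 0.64431066  0.7897537  -1.3402095 ] 16.975670784932916
yellow 23
(array([623.5, 182.9]), 'mid', array([623.5, 183.5]), 'len', np.float64(36.4), 'yaw', np.float64(4.7)) 84.11517332965877 114.21549293780288
bar (array([618.1, 182.3]), 'mid', array([613.9, 191. ]), 'len', np.float64(76.9), 'yaw', np.float64(25.3))
(array([623.6, 187.8]), 'mid', array([623.5, 188.2]), 'len', np.float64(28.4), 'yaw', np.float64(16.1)) 110.6872861775513
```

Call:
play_rows(targets=[[1, 0, 0, -0.4, 0], [1, 0, 0, -0.9, 0], [1, 0, 0, -1.5, 0], [1, 0, 0, -2.3, 0], [1, 0, 0, -3.3, 0], [1, 0, 0, -4.8, 0], [1, 0, 0, -6.8, 0], [1, 0, 0, -9, 0], [1, 0, 0, -11, 0], [1, 0, 0, -11.4, 0]])

```text
clock: 22.75
eef_pos: [601.5, 190.0, 338.8]
tool_rot: [3.141, 0.006, -2.95]
force: [-0.2, -0.4, -1.6]
width: 17.1
gripper_force: 58.8
```

Run:
```python
from c import *
s=ctrl.read_state();e=s["eef_pos"];c=[*e,np.degrees(s["tool_rot"][2])]
print(e,c[3],rel(c,[513.9,-329,e[2],177.4]))
```

```text
[601.47205376 190.00186108 338.77352444] -169.02762951462103 [18.48, -49.28, -0.0, 13.57]
```

Call:
play_rows(targets=[[1, 1, -2.5, 0, 1], [1, 3, -7.5, 0, 3], [1, 4.7, -12.5, 0, 5], [1, 6.5, -17.5, 0, 7], [1, 8.4, -22.5, 0, 9], [1, 10.3, -27.5, 0, 11], [1, 12.2, -32.5, 0, 13.6], [1, 14, -37.5, 0, 13.6], [1, 16, -42.5, 0, 13.6], [1, 17.7, -47, 0, 13.6]])

```text
clock: 23.75
eef_pos: [519.3, -282.3, 335.0]
tool_rot: [3.141, -0.0, 3.096]
force: [1.8, -0.0, -1.1]
width: 17.4
gripper_force: 58.9
```

Call:
play_rows(targets=[[1, 0.1, -1.5, 0, 0], [1, 0.1, -1.5, 0, 0], [1, 0.1, -1.5, 0, 0], [1, 0.1, -1.5, 0, 0], [1, 0.1, -1.5, 0, 0], [1, 0.1, -1.5, 0, 0]])

```text
clock: 24.35
eef_pos: [519.1, -294.3, 335.4]
tool_rot: [3.141, 0.0, 3.098]
force: [0.4, 0.2, -1.5]
width: 17.3
gripper_force: 59.1
```

Run:
```python
from c import *
s=ctrl.read_state();e=s["eef_pos"];c=[*e,np.degrees(s["tool_rot"][2])]
print(e,c[3],rel(c,[513.9,-329,144.4,177.4]))
im,d=get("side");W=cloud("side",d);w=W[(np.abs(W[...,0]-513)<30)&(np.abs(W[...,1]+329)<30)&(W[...,2]>180)&(W[...,2]<280)]
for z in range(206,275,12):
    k=w[abs(w[:,2]-z)<6]
    if len(k):print(z,k.mean(0).round(1))
```

```text
[ 519.06165217 -294.28296055  335.40075751] 177.4986023773305 [0.36, -3.49, 19.1, 0.1]
206 [ 520.4 -300.   205.1]
218 [ 518.4 -300.5  214.8]
230 [ 509.7 -300.2  228. ]
242 [ 509.9 -300.1  241.7]
254 [ 510.2 -299.7  253.7]
266 [ 509.  -299.8  267.7]
```

Call:
play_rows(targets=[[1, 0.2, -1.5, 0, 0], [1, 0.36, -3.3, 0, 0], [1, 0.36, -3.49, 2, 0], [1, 0.36, -3.49, 5, 0], [1, 0.36, -3.49, 7.5, 0], [1, 0.36, -3.49, 7.6, 0], [1, 0.36, -3.49, 7.6, 0], [1, 0.36, -3.49, 7.6, 0], [1, 0.36, -3.49, 7.6, 0]])

```text
clock: 25.3
eef_pos: [514.1, -331.2, 260.9]
tool_rot: [-3.14, 0.003, 3.096]
force: [0.5, -0.1, -1.6]
width: 17.0
gripper_force: 59.1
```

Run:
```python
from c import *
s=ctrl.read_state();e=s["eef_pos"];c=[*e,np.degrees(s["tool_rot"][2])]
print(e,c[3],s["tool_rot"],rel(c,[513.8,-328.8,144.4,177.4]))
im,d=get("side");W=cloud("side",d);w=W[(np.abs(W[...,0]-513)<30)&(np.abs(W[...,1]+329)<30)&(W[...,2]>120)&(W[...,2]<210)]
for z in range(120,215,12):
    k=w[abs(w[:,2]-z)<6]
    if len(k):print(z,k.mean(0).round(1))
```

```text
[ 514.09975561 -331.16600972  260.89882484] 177.3595750234533 [-3.14003073e+00  2.58206485e-03  3.09550854e+00] [0.04, 0.23, 11.65, -0.04]
120 [ 507.4 -331.4  124.9]
132 [ 513.1 -333.   132.7]
144 [ 511.4 -331.9  142.9]
156 [ 504.7 -331.5  156.8]
168 [ 505.4 -331.7  167.7]
180 [ 504.9 -331.6  180.6]
192 [ 504.9 -331.6  192.5]
204 [ 505.  -331.3  204.8]
```

Call:
play_rows(targets=[[1, 0.03, 0.2, 0.8, 0], [1, 0.03, 0.2, 0.8, 0], [1, 0.03, 0.2, 0.8, 0], [1, 0.03, 0.2, 0.8, 0], [1, 0.03, 0.2, 0.8, 0]])

```text
clock: 25.85
eef_pos: [513.2, -328.4, 251.4]
tool_rot: [-3.141, 0.0, 3.096]
force: [0.5, -0.7, -1.1]
width: 17.5
gripper_force: 59.1
```

Call:
play_rows(targets=[[1, 0, 0, 0, 0], [1, 0, 0, 0, 0]])

```text
clock: 26.05
eef_pos: [513.2, -328.3, 251.3]
tool_rot: [-3.142, 0.0, 3.096]
force: [-0.7, -0.2, -1.8]
width: 17.3
gripper_force: 59.1
```

Call:
play_rows(targets=[[1, -0.04, -0.05, 0.8, 0], [1, -0.04, -0.05, 1.5, 0], [1, -0.04, -0.05, 2.0, 0], [1, -0.04, -0.05, 2.4, 0], [1, -0.04, -0.05, 2.7, 0], [1, -0.04, -0.05, 3.0, 0], [1, -0.04, -0.05, 3.3, 0], [1, -0.04, -0.05, 3.6, 0], [1, -0.04, -0.05, 3.9, 0], [1, -0.04, -0.05, 4.2, 0]])

```text
clock: 27.05
eef_pos: [513.6, -328.8, 209.1]
tool_rot: [-3.142, 0.0, 3.096]
force: [-0.1, -0.7, -1.7]
width: 17.3
gripper_force: 59.1
```

Call:
play_rows(targets=[[1, 0, 0, 0.8, 0], [1, 0, 0, 1.6, 0], [1, 0, 0, 2.4, 0], [1, 0, 0, 3.2, 0], [1, 0, 0, 4, 0], [1, 0, 0, 4.7, 0], [1, 0, 0, 5.3, 0], [1, 0, 0, 5.8, 0], [1, 0, 0, 6.1, 0], [1, 0, 0, 6.3, 0]])

```text
clock: 28.05
eef_pos: [513.6, -328.8, 146.1]
tool_rot: [3.142, -0.0, 3.096]
force: [0.4, 0.4, -2.1]
width: 17.3
gripper_force: 59.1
```

Call:
play_rows(targets=[[1, 0, 0, 0.05, 0], [1, 0, 0, 0.1, 0], [1, 0, 0, 0.15, 0], [1, 0, 0, 0.18, 0], [1, 0, 0, 0.18, 0]])

```text
clock: 28.55
eef_pos: [513.6, -328.8, 144.6]
tool_rot: [-3.142, 0.0, 3.096]
force: [-0.2, -0.3, -2.1]
width: 17.4
gripper_force: 59.1
```

Call:
play_rows(targets=[[1, 0, 0, 0.05, 0], [1, 0, 0, 0.08, 0], [0.8, 0, 0, 0.08, 0], [0.6, 0, 0, 0.08, 0], [0.5, 0, 0, 0.08, 0], [0.4, 0, 0, 0.08, 0], [0.2, 0, 0, 0.08, 0], [0, 0, 0, 0.08, 0], [0, 0, 0, 0.08, 0], [0, 0, 0, 0.08, 0]])

```text
clock: 29.55
eef_pos: [513.6, -328.8, 143.7]
tool_rot: [3.142, -0.0, 3.096]
force: [0.3, -0.0, -0.3]
width: 85.5
gripper_force: 0.0
```

Call:
play_rows(targets=[[0, 0, 0, -1, 0], [0, 0, 0, -3, 0], [0, 0, 0, -6, 0], [0, 0, 0, -10, 0], [0, 0, 0, -14, 0], [0, 0, 0, -18, 0], [0, 0, 0, -18, 0], [0, 0, 0, -18, 0]])

```text
clock: 30.35
eef_pos: [513.8, -329.0, 325.3]
tool_rot: [-3.14, 0.003, 3.096]
force: [-0.4, 0.2, -0.1]
width: 85.6
gripper_force: 0.0
```

Call:
play_rows(targets=[[0, 4, 2, 0, 0], [0, 8, 6, 0, 0], [0, 8, 10, 0, 0], [0, 8, 15, 0, 0], [0, 8, 18, 0, 0], [0, 8, 20, 0, 0], [0, 8, 20, 0, 0], [0, 8, 20, 0, 0]])

```text
clock: 31.15
eef_pos: [442.2, -125.5, 322.9]
tool_rot: [-3.141, -0.002, 3.097]
force: [0.2, -0.4, 0.1]
width: 85.5
gripper_force: 0.0
```

Run:
```python
from m import *
s=ctrl.read_state();print(s["clock"],s["eef_pos"],s["force"])
for n in("side","top"):
    im,d=get(n);W=cloud(n,d)
    rect(n,W,im,(513,-328),40,164,182,"rodtop");rect(n,W,im,(513,-328),40,105,190,"rodred",red)
    rect(n,W,im,(622,193),45,104,125,"bail",yel);rect(n,W,im,(622,193),45,76,84,"bar")
    if n=="top":a=im
    else:b=im
A=np.hstack([cv2.resize(a[145:195,230:290],(390,300)),cv2.resize(a[180:230,440:500],(390,300))])
B=np.hstack([cv2.resize(b[165:225,255:325],(390,290)),cv2.resize(b[225:320,360:460],(390,290))])
cv2.imwrite("pics/f.png",np.vstack([A,B])[:,:,::-1])
```

```text
31.15 [ 442.16478039 -125.49165294  322.94028176] [ 0.21043617 -0.41227866  0.10770041]
side rodtop 54 c 514.5 -329.3 size 20.4 19.1 ang 86.9 z [164.5 169.  171.4]
side rodred 218 c 512.9 -329.5 size 22.0 19.6 ang 86.4 z [114.4 144.  169.8]
side bail 21 c 622.8 188.6 size 10.6 44.8 ang 5.1 z [108.8 111.5 114.9]
side bar 94 c 622.2 193.3 size 46.1 73.8 ang 8.8 z [76.8 80.2 82.8]
top rodtop 61 c 514.5 -328.9 size 17.9 16.0 ang 87.6 z [166.4 170.2 173.8]
top rodred 53 c 514.6 -327.3 size 16.6 15.9 ang 87.4 z [139.2 169.6 173.4]
top bail 39 c 622.8 193.4 size 5.2 42.6 ang 11.4 z [108.6 112.9 116.4]
top bar 171 c 622.8 193.4 size 41.9 70.3 ang 10.7 z [76.4 79.8 83.4]
```

View pics/f.png

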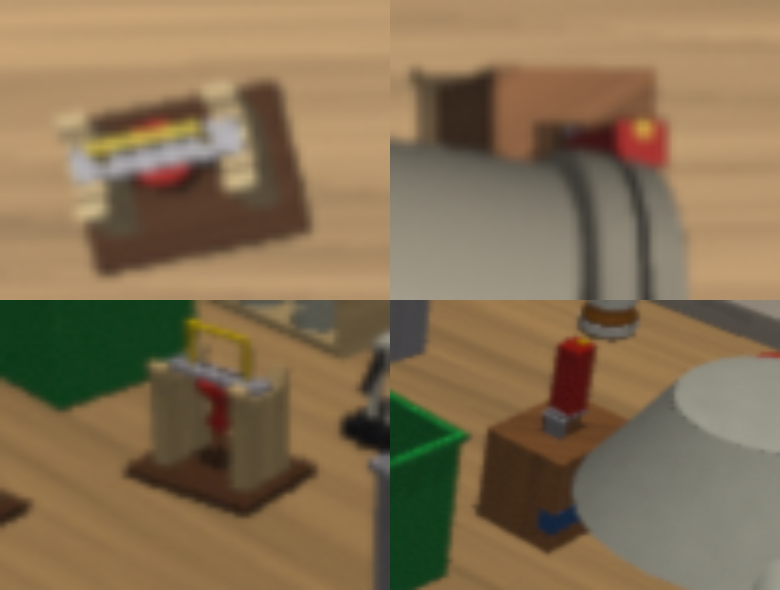

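The carrier hangs level in both notches: bail at (622.8,193.4), z about 113, yaw 11°. The rod is upright and fully down in its well, its top at about 170 mm as at the start.

```bash
python3 -c "
from cell import ctrl
print(ctrl.finish_job())"
```

```text
the job is handed in; nothing more can be done
None
```

I handed the job in at about 31 s on the robot's clock (limit 62 s): the pawn carrier hangs level in both notches of the drying stand, and the hook rod stands fully down in its well, both confirmed in the last pictures.

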